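# Pry open an instrument case, load the battery pack and shut it

## Task

Use the pry tool's thin blade in the notch at the front of the aluminium instrument case to lever up its hinged cover, and lay the tool back down flat on the bench, clear of the case. Set the battery pack down gently, flat on the case floor in the empty bay beside the circuit board, the same way up as it lies now, then shut the cover fully so that it is flush. Do not knock the other things on the bench about.

Things in the scene. Friction and masses are not known exactly. Their poses are not given: they have to be found in the camera images.
- case: Aluminium case 152 (x) x 170 (y) mm, 74 high, fixed on a dark steel plate 200 x 230 x 8 mm. Origin: centre of the underside, at bench level; x points from the notched front to the hinge, z up. Floor top at z = 16 mm; inside open x -46 to 70, y -79 to 79 mm; side walls 6 mm, flush with the shut cover, which cannot be gripped. A circuit board, top 14 mm over the floor, fills y 27 to 77 mm.
- case_notch (a point): Middle of the pry notch's mouth, on its sill, at the case's front face (case x = -76, y = 0, z = 62 mm); axes as the case. Notch 64 mm wide (y), 6 mm high from the sill to the shut cover's underside (z = 68), 26 mm deep to a rib that stops the blade. A ledge 16 mm deep, 84 mm wide, level with the sill, stands out in front of it.
- case_bay (a point): Middle of the empty bay on the case floor (case x = 9, y = -26, z = 16 mm); axes as the case. The bay is about 115 mm along x and 105 mm along y.
- cover (a joint): Angle of the cover (rad), a flat aluminium plate 146 x 154 x 6 mm without a handle: 0 shut, 1.7 fully open (leaning back past upright). The hinge is stiff: the cover stays where it is left; raising it at its lip takes about 3 to 4 N.
- cover_lip (a point): Middle of the cover's free front edge, on its underside (flush with the case's front face when shut), 146 mm from the hinge line; axes of the cover: its x points from lip to hinge, z out of its top side.
- cover_hinge (a point): Middle of the hinge line, at the case's rear (case x = 70, z = 68 mm); axes as the case, the cover turns about y.
- pry: Pry tool lying on the bench: black plastic handle 90 x 24 wide x 26 mm high, with a flat steel blade 28 mm wide, 3 mm thick, sticking out 85 mm along +x at half the handle's height. Origin: centre of the handle's underside; x points to the blade's tip, z up. 0.13 kg.
- pry_grip (a point): Good place to grip the pry tool: inside the handle at half height (13 mm up), 20 mm ahead of its origin, 110 mm behind the tip.
- pry_tip (a point): Middle of the front edge of the pry tool's blade, at half its thickness (130 mm ahead of the origin, 13 mm up).
- pack: Battery pack: grey plastic block 80 (x) x 40 (y) x 36 mm high with a black band round its upper part and two small brass contacts at one end, about 0.22 kg. Origin: centre of its underside; z up.
- screwdriver: Bystander: screwdriver, 190 mm, lying on the bench; to be left alone.
- wrench: Bystander: steel wrench, 170 mm, lying; to be left alone.
- tape: Bystander: black roll, 96 mm across, 24 mm high; to be left alone.
- terminal: Bystander: grey terminal strip 100 x 30 x 22 mm with five screws on top, no band; to be left alone.
- jar: Bystander: jar 70 mm across, 80 mm high; to be left alone.
- blank: Bystander: flat aluminium panel 140 x 110 x 5 mm; to be left alone.
Things that resemble listed ones, but are neither listed nor needed, are in the scene too. Leave any green or yellow look-alike of the pry alone.

How it is judged (in metres and radians):
On the way, in this order (a step that is already met when the one before it is completed fails the run):
1. the pry tool's blade has levered the cover up: the tool bears on the cover while the cover is more than 0.12 rad open (value of joint cover above 0.12 rad and contact force between pry and cover above 0.2 N), for 0.05 s.
2. the battery pack lies flat on the case floor in the bay, at rest (x of pack in the frame of case_bay between -0.035 and 0.035 m and y of pack in the frame of case_bay between -0.055 and 0.055 m and z of pack in the frame of case_bay between -0.004 and 0.005 m and angle between pack's own z axis and vertical below 0.12 rad and linear speed of pack below 0.03 m/s), for 0.2 s.
At the end, for the whole second after the job is handed in: Cover shut within 0.03 rad; pack still, upright (0.12 rad), within 5 mm of the case floor, within 35 mm (x) and 55 mm (y) of the bay's middle; pry tool still on the bench (origin below 35 mm, tip below 40 mm), origin over 130 mm and tip over 100 mm from the case's middle, not touching it (all of step 2 and value of joint cover below 0.03 rad and height (world z) of pry below 0.035 m and height (world z) of pry_tip below 0.04 m and horizontal distance between pry and case above 0.13 m and horizontal distance between pry_tip and case above 0.1 m and contact force between pry and case below 0.1 N and linear speed of pry below 0.03 m/s).
It fails at once if the battery pack is dropped or thrown into the case (faster than 0.7 m/s within it) (horizontal distance between pack and case_bay below 0.06 m and height (world z) of pack below 0.08 m and linear speed of pack above 0.7 m/s).
It fails at once if a bystander is shifted by more than 30 mm (distance of any of screwdriver, wrench, tape, terminal, jar, blank from where it was at the start of the episode above 0.03 m).
It also fails if it takes over 72 s, if anything falls off the work surface, if the arm or the gripper's body presses on something with over 40 N, if the wrist force passes 120 N, or if a joint passes its speed limit or range.

## Robot

A 6-joint arm with a two-finger parallel gripper is mounted at the origin on the work surface. World frame = base frame: x ahead of the robot, y to its left, z up, the work surface at z = 0. Lengths are in mm, angles in rad, forces in N, time in s.
With the tool pointing down it reaches from about 350 to 775 mm from the base axis. Payload 7.3 kg.
Tool frame: the origin (TCP) lies at the centre of the arm's flange, where the gripper is bolted on; the fingertips stand 178 mm ahead of it and the grasp point (between the pads) lies 159 mm ahead of it; z points along the fingers, y is the direction in which the jaws open and shut (so a half turn about z gives the same grasp; the last joint's range is limited). The gripper opens to 92 mm and grips with 3 to 60 N. Pads are 19 mm wide; open, the fingers measure 130 mm over their backs; the gripper's body (75 mm by 190 mm) begins 47 mm behind the grasp point.
Start: joints at [0.967, 0.342, 1.524, -0, 1.275, -0.146], TCP at [232.017, 470.952, 404.741] pointing down, gripper open.
Joint ranges: [-2.53, 2.53], [-0.77, 2.02], [0.04, 2.7], [-1, 4.14], [0.28, 2.66], [-3.11, 3.11]. Speed limits (rad/s): [2.57, 2.57, 3.14, 3.14, 3.14, 3.14].

## Interface

Orientations are given as [roll, pitch, yaw] about the fixed x, y, z axes, in that order (R = Rz(yaw) Ry(pitch) Rx(roll)).
In Python, from plant import get_obs, capture, close_job gives the robot as it stands. The module is installed in compiled form; this text tells all that it offers.
- The arm moves only by the shell command python3 -m pendant 'ROWS'. ROWS is JSON, a list of rows, each a list of 3 entries, a list of its own where there are three numbers: the shift along the tool's x, y, z in m, then the turn, a rotation vector about the tool's x, y, z in rad, then the finger opening in m, from 0 to 0.0918. In form: [[[tx, ty, tz], [wx, wy, wz], fingers], ...]. A call has 1 to 10 rows; each row is the pose to reach, as a shift and turn from the pose commanded when the call began, along the tool's axes at that moment; what a row does not reach only later rows make up. A row lasts 1/12 s, in which the tool goes at most 41.7 mm and 7.16 degrees, less where a joint would pass 70% of its speed; a pose out of reach is approached as far as the arm can. A call with a gripper value outside its range is refused whole. The fingers move at their own pace and stop on an object; the grip force is fixed at half the most. Time passes only in rows, so rows that repeat a pose let the fingers close. It gives the time, the measured TCP pose, the force and the opening at its end, in the units of the state.
- get_obs(): the state, without advancing time (a new reading comes with each control period).
- capture(name): name is "scene" or "top"; returns a dict with "color" (384x512x3 uint8, red, green, blue), "mtx" (3x3 intrinsics, pixels), "rvec" (rotation vector, rad) and "tvec" (3), from world to camera coordinates, as OpenCV has them. Camera axes: x right, y down, z forward; pixel columns grow to the right and rows downward; lengths in mm; the calibration is good to about 2 mm. A picture is of the moment at which its call begins. There is no depth.
- close_job(): hands the job in, once; it reports no verdict.
The state is a dict: "time": time; "joint_positions": joint angles; "dq": joint speeds; "tau": joint torques, N m; "tool_pos": TCP position; "tcp_rot": TCP orientation; "contact_force": force on the tool from outside, world axes, zero at the start; "moment": the same for the moment, N m; "grip_width": finger opening in mm.
Only numpy, scipy, OpenCV 4.12 (cv2) and the standard library are available. Lean on these libraries where they do the work, as an engineer would, in place of code of your own. Each camera call takes 0.05 s, during which the arm holds its last target. There are 200 camera calls.

## Working session

There is one attempt and no reset: what is moved stays moved. The work goes in short steps, Python scripts to look and compute and a shell command to move; the robot and the scene stay as the last step left them, time stands still between calls to the robot, and variables do not carry over. Pictures are saved under pics/ and viewed, about 8 in all and at most 12, crops included, and the job is handed in when it is done.

```bash
mkdir -p pics
cat > h.py <<'E'
import numpy as np, cv2
from scipy.spatial.transform import Rotation as R
from plant import get_obs, capture
def snap(cam,name,crop=None,s=1):
    c=capture(cam); im=c["color"][:,:,::-1]
    if crop: x0,y0,x1,y1=crop; im=im[y0:y1,x0:x1]
    if s!=1: im=cv2.resize(im,None,fx=s,fy=s,interpolation=cv2.INTER_CUBIC)
    cv2.imwrite(f"pics/{name}.png",im); return c
def ray(c,u,v,z):
    Rm=cv2.Rodrigues(np.array(c["rvec"],float))[0]; t=np.array(c["tvec"],float).ravel()
    d=Rm.T@np.linalg.inv(c["mtx"])@np.array([u,v,1.]); o=-Rm.T@t
    return o+d*(z-o[2])/d[2]
def proj(c,P):
    return cv2.projectPoints(np.array(P,float).reshape(-1,3),np.array(c["rvec"],float),np.array(c["tvec"],float),np.array(c["mtx"],float),None)[0].reshape(-1,2)
E
python3 - <<'E'
from h import *
import pickle
a=snap("top","top0",s=1.5);b=snap("scene","scene0",s=1.5)
pickle.dump((a,b),open("c0.pkl","wb"))
print(get_obs())
for c in(a,b):print(c["mtx"],-cv2.Rodrigues(np.array(c["rvec"]))[0].T@np.array(c["tvec"]).ravel())
E
```

```text
{'time': 0.1, 'joint_positions': array([ 9.66998751e-01,  3.42668283e-01,  1.52492426e+00,  2.90528805e-05,
        1.27538415e+00, -1.46031555e-01]), 'dq': array([-1.23446277e-03, -1.93223537e-03, -1.51201802e-03,  1.21136487e-03,
        3.67442006e-05, -6.26030411e-04]), 'tau': array([ 2.42436530e-03, -4.32002056e+01, -2.44695908e+01,  7.20434426e-02,
        5.24982519e-02, -2.46977896e-05]), 'tool_pos': array([231.94638284, 470.85529667, 404.10540886]), 'tcp_rot': array([-3.14022738e+00, -2.28883341e-04,  2.68381800e+00]), 'contact_force': array([0.18993872, 0.53470564, 0.74509576]), 'moment': array([ 0.02528923, -0.03360311, -0.0192634 ]), 'grip_width': 91.7652341811077}
[[370.7999302    0.         251.16858221]
 [  0.         370.7999302  191.71379104]
 [  0.           0.           1.        ]] [ 390.01116141    6.82523687 1393.01306973]
[[400.15070188   0.         257.27015754]
 [  0.         400.15070188 186.61844771]
 [  0.           0.           1.        ]] [1189.57857493  752.74356512  772.18310666]
```

View pics/top0.png

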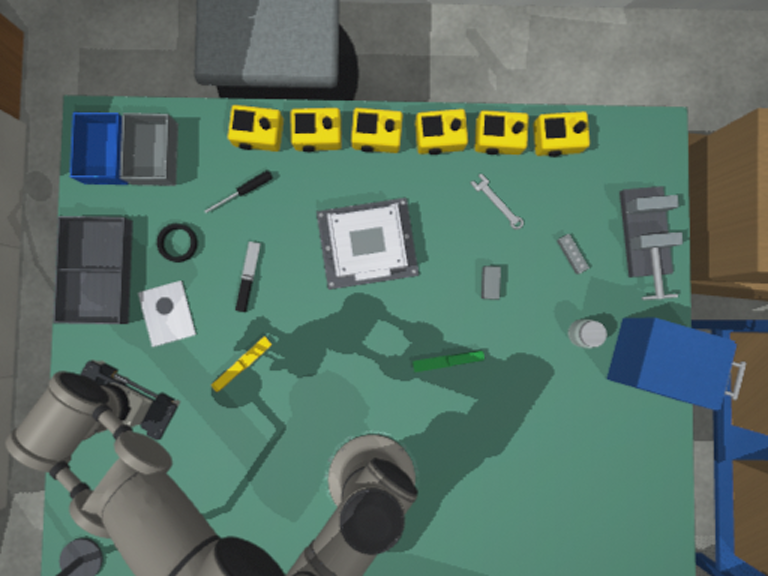

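View pics/scene0.png

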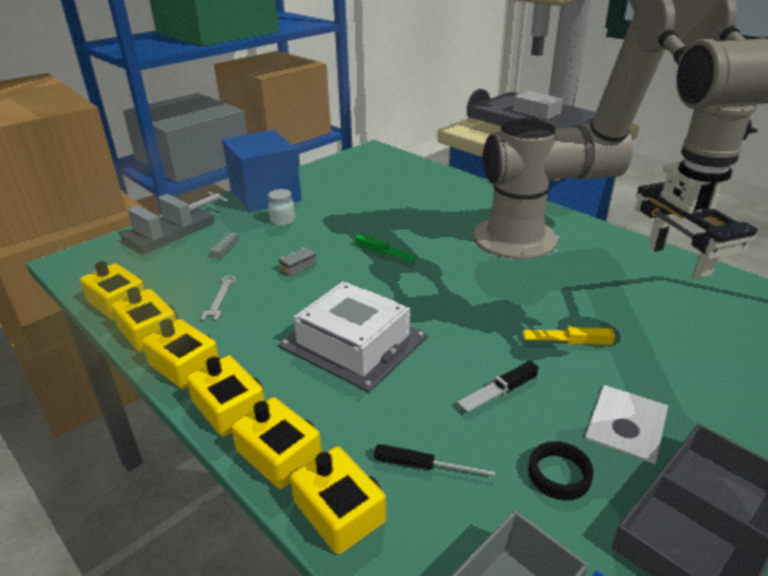

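The views show the case at top-view (370,243) with its front ledge at (373,277), towards the robot. Pry candidates are black/steel at (247,275), yellow at (242,363) and green at (449,359). Only the black one fits the description. The pack candidates are the grey blocks at (492,282), short and wide, and (573,253), a slim strip with screws, which is the terminal. I'll confirm with an enlarged crop.

Run:
```python
from h import *
import pickle
a,b=pickle.load(open("c0.pkl","rb"))
im=cv2.resize(a["color"][125:215,150:350,::-1],None,fx=4,fy=4,interpolation=cv2.INTER_CUBIC)
im2=cv2.resize(b["color"][155:285,180:380,::-1],None,fx=4,fy=4,interpolation=cv2.INTER_CUBIC)
cv2.imwrite("pics/crop_top.png",im);cv2.imwrite("pics/crop_scene.png",im2)
```

```text
(no output)
```

View pics/crop_top.png

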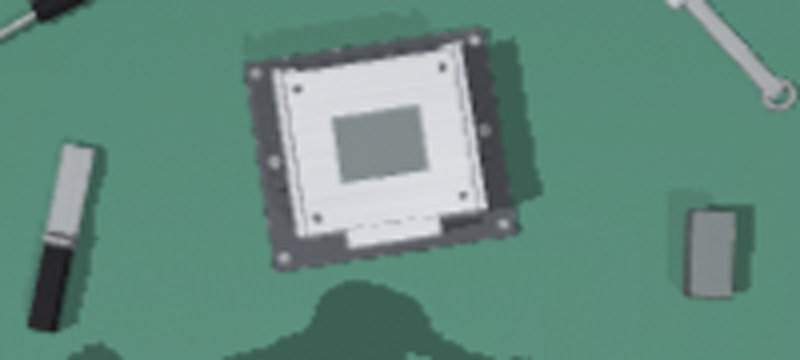

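View pics/crop_scene.png

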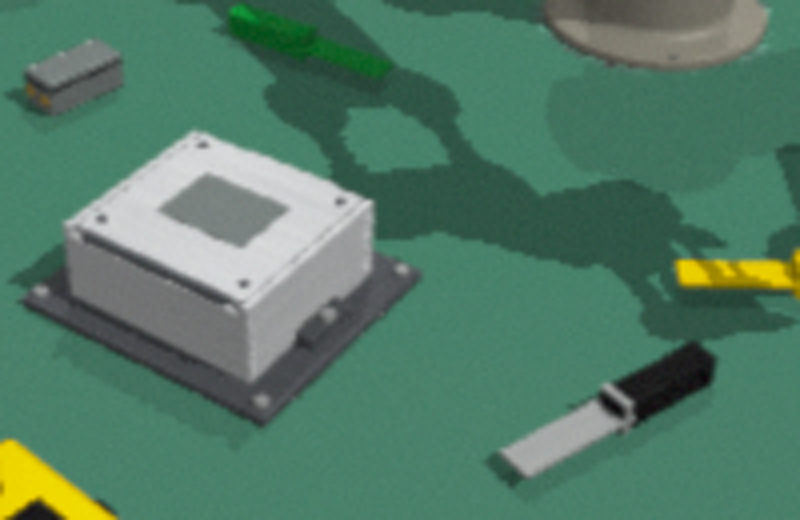

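```bash
cat > fit.py <<'E'
from h import *
import pickle
from scipy.optimize import least_squares
a,b=pickle.load(open("c0.pkl","rb"))
T=lambda p:(np.array(p,float)+.5)/4-.5+[150,125]
S=lambda p:(np.array(p,float)+.5)/4-.5+[180,155]
def fit(mt,pt,ms,ps,g):
    def f(q):
        r=R.from_euler('z',q[2]).as_matrix();tr=lambda m:np.array(m,float)@r.T+[q[0],q[1],0]
        o=[proj(a,tr(mt))-T(pt)]
        if ms:o.append(proj(b,tr(ms))-S(ps))
        return np.concatenate(o).ravel()
    s=least_squares(f,g,loss='soft_l1'); print(s.x.round(3),np.sqrt((f(s.x)**2).mean()).round(2),f(s.x).round(1)); return s.x
z=74
c=fit([[-76,85,z],[-76,-85,z],[76,85,z],[76,-85,z],[100,115,8],[100,-115,8],[-100,-115,8],[-100,115,8]],
 [(299,237),(487,207),(273,70),(461,42),(247,65),(483,28),(517,233),(280,270)],
 [[76,-85,z],[-76,-85,z],[-76,85,z],[76,85,z],[100,-115,8],[100,115,8],[-100,115,8]],
 [(66,228),(197,132),(374,203),(247,308),(25,298),(262,423),(421,272)],[550,0,.15])
p=fit([[130,14,14],[130,-14,14],[-45,12,26],[-45,-12,26]],[(63,143),(96,147),(28,328),(57,331)],
 [[130,14,14],[130,-14,14]],[(530,478),(501,456)],[500,250,-.1])
k=fit([[40,20,36],[40,-20,36],[-40,-20,36],[-40,20,36]],[(688,209),(736,211),(733,298),(685,296)],
 [[40,-20,36],[-40,-20,36],[-40,20,36],[40,20,36]],[(28,76),(95,40),(122,55),(55,92)],[480,-230,0])
E
python3 fit.py
```

```text
[5.81031e+02 1.84860e+01 1.69000e-01] 0.71 [-0.5 -0.1 -0.5  0.2 -0.4 -0.1 -0.6 -0.2 -1.3 -0.5 -0.1 -0.4 -0.2  0.5
 -1.7  0.6 -0.9 -1.3 -0.5 -0.8 -0.5 -0.6 -0.2  0.2 -1.2 -0.7  0.2 -1.1
  0.2 -0.9]
[ 4.50289e+02  3.18347e+02 -1.31000e-01] 0.56 [-0.6 -0.1 -1.4  0.   0.4  0.1 -0.4  0.3 -0.4  0.  -0.5 -0.7]
[ 4.85878e+02 -2.86044e+02  3.00000e-03] 0.93 [-0.4  0.  -1.6 -0.3 -0.8 -0.4  0.3 -0.  -0.8 -1.9  0.2 -1.   0.3 -0.9
 -0.7 -1.8]
```

```bash
cat >> h.py <<'E'
C=np.array([581.,18.5,0]); CY=0.169
def case(x,y,z): return C+R.from_euler('z',CY).apply([x,y,z])
def go(grasp,yaw,tilt=0,L=159.):
    """rows for: point L ahead of flange at grasp; yaw = heading of -tool x; tilt>0 swings fingertips toward the heading"""
    o=get_obs(); Rc=R.from_euler('xyz',o["tcp_rot"])
    Rt=R.from_euler('z',yaw+np.pi)*R.from_euler('x',np.pi)
    Rt=Rt*R.from_euler('y',-tilt)
    t=np.array(grasp)-Rt.apply([0,0,L])
    d=Rc.inv().apply(t-o["tool_pos"])/1000; w=(Rc.inv()*Rt).as_rotvec()
    print("shift",d.round(4).tolist(),"rot",w.round(3).tolist(),"rows>=",max(np.linalg.norm(d)/.0417,np.linalg.norm(w)/.125).round(1))
def st():
    o=get_obs(); Rc=R.from_euler('xyz',o["tcp_rot"]); z=Rc.apply([0,0,1])
    print("t",round(o["time"],2),"grasp",(o["tool_pos"]+159*z).round(1),"rpy",o["tcp_rot"].round(3),"F",o["contact_force"].round(1),"w",o["grip_width"].round(1),"q",o["joint_positions"].round(2))
E
python3 -c "
from h import *
go([470,316,110],-.131); st()"
```

```text
shift [-0.282, -0.0335, 0.1351] rot [-0.001, -0.0, -0.327] rows>= 7.5Traceback (most recent call last):
  File "<string>", line 3, in <module>
    go([470,316,110],-.131); st()
                             ~~^^
  File "h.py", line 27, in st
    print("t",round(o["time"],2),"grasp",(o["tool_pos"]+159*z).round(1),"rpy",o["tcp_rot"].round(3),"F",o["contact_force"].round(1),"w",o["grip_width"].round(1),"q",o["joint_positions"].round(2))
                                                                                                                                        ^^^^^^^^^^^^^^^^^^^^^
AttributeError: 'float' object has no attribute 'round'
```

```bash
sed -i 's/o\["grip_width"\].round(1)/round(float(o["grip_width"]),1)/' h.py
python3 -m pendant '[[[-0.282,-0.0335,0.135],[0,0,-0.327],0.0918],[[-0.282,-0.0335,0.135],[0,0,-0.327],0.0918],[[-0.282,-0.0335,0.135],[0,0,-0.327],0.0918],[[-0.282,-0.0335,0.135],[0,0,-0.327],0.0918],[[-0.282,-0.0335,0.135],[0,0,-0.327],0.0918],[[-0.282,-0.0335,0.135],[0,0,-0.327],0.0918],[[-0.282,-0.0335,0.135],[0,0,-0.327],0.0918],[[-0.282,-0.0335,0.135],[0,0,-0.327],0.0918],[[-0.282,-0.0335,0.135],[0,0,-0.327],0.0918]]'
python3 - <<'E'
from h import *
st(); go([470,316,23],-.131); snap("scene","s1",(200,170,420,320),3.6)
E
```

```text
time: 0.85
tool_pos: [473.3, 313.0, 266.5]
tcp_rot: [-3.139, -0.002, 3.006]
contact_force: [0.2, -1.1, -0.8]
grip_width: 92.1
t 0.85 grasp [472.9 312.5 107.5] rpy [-3.139e+00 -2.000e-03  3.006e+00] F [ 0.2 -1.1 -0.8] w 92.1 q [ 0.45  0.56  1.58 -0.    1.   -0.99]
shift [0.0035, 0.0028, 0.0845] rot [-0.003, -0.002, -0.004] rows>= 2.0
```

View pics/s1.png

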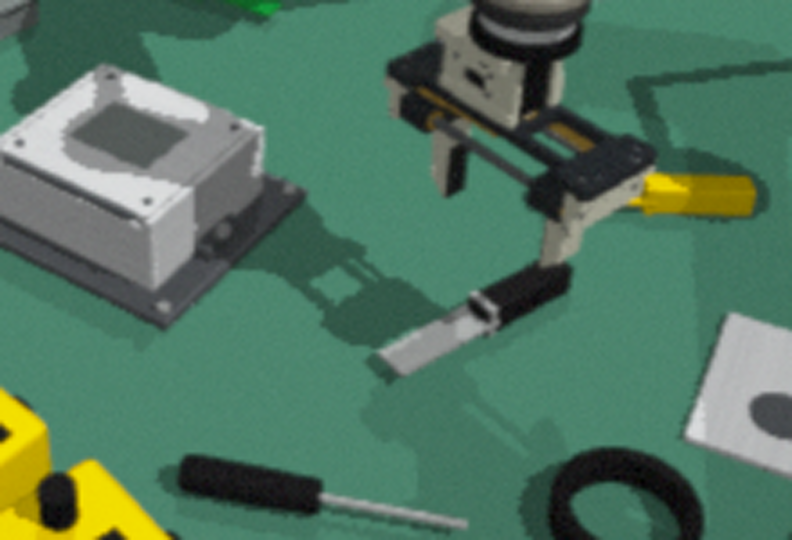

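The gripper (545,160) is above the black handle (530,285) and aligned with it, so I'll descend and grip.

```bash
python3 -m pendant '[[[0.0025,0.0025,0.03],[0,0,0],0.0918],[[0.0025,0.0025,0.055],[0,0,0],0.0918],[[0.0025,0.0025,0.075],[0,0,0],0.0918],[[0.0025,0.0025,0.085],[0,0,0],0.0918],[[0.0025,0.0025,0.085],[0,0,0],0.05],[[0.0025,0.0025,0.085],[0,0,0],0.0],[[0.0025,0.0025,0.085],[0,0,0],0.0],[[0.0025,0.0025,0.085],[0,0,0],0.0],[[0.0025,0.0025,0.085],[0,0,0],0.0]]'
python3 -m pendant '[[[0,0,0],[0,0,0],0],[[0,0,0],[0,0,0],0],[[0,0,-0.01],[0,0,0],0],[[0,0,-0.04],[0,0,0],0],[[0,0,-0.08],[0,0,0],0],[[0,0,-0.11],[0,0,0],0],[[0,0,-0.12],[0,0,0],0],[[0,0,-0.12],[0,0,0],0]]'
python3 - <<'E'
from h import *
st(); snap("scene","s2",(200,140,420,305),3.6)
E
```

```text
time: 1.65
tool_pos: [468.3, 319.3, 186.0]
tcp_rot: [3.14, 0.002, 3.011]
contact_force: [0.2, -0.0, 1.0]
grip_width: 63.2
time: 2.32
tool_pos: [468.6, 319.4, 308.6]
tcp_rot: [3.138, 0.006, 3.011]
contact_force: [1.0, -0.0, -0.3]
grip_width: 9.7
t 2.32 grasp [469.6 319.9 149.6] rpy [3.138 0.006 3.011] F [ 1.  -0.  -0.3] w 9.7 q [ 0.46  0.51  1.54  0.    1.08 -0.98]
```

View pics/s2.png

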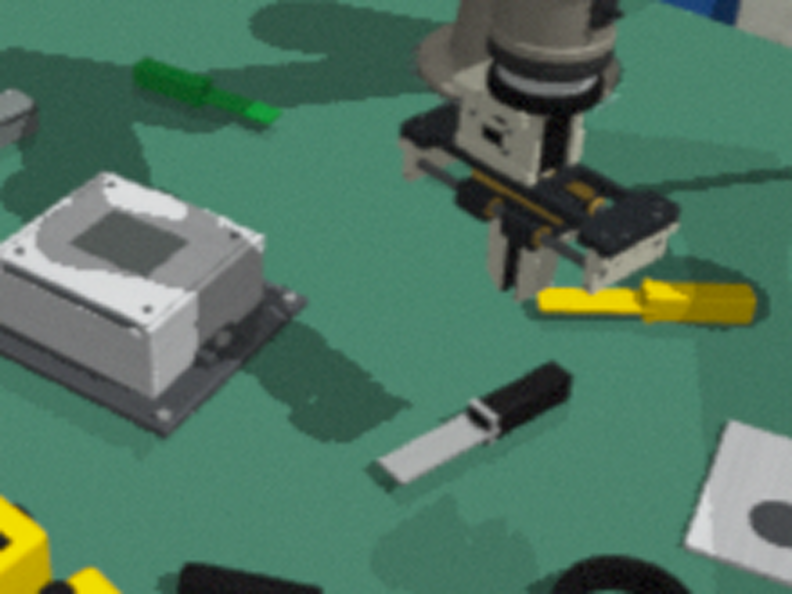

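The fingers were still closing when I lifted (about 80 mm/s). The tool is undisturbed at (480,425), so I'll repeat the grasp with enough closing time.

```bash
python3 -m pendant '[[[0,0,0],[0,0,0],0.06],[[0,0,0],[0,0,0],0.06],[[0,0,0],[0,0,0],0.06],[[0,0,0],[0,0,0],0.06],[[0,0,0],[0,0,0],0.06],[[0,0,0.02],[0,0,0],0.06],[[0,0,0.04],[0,0,0],0.06],[[0,0,0.04],[0,0,0],0.06]]'
python3 -c "
from h import *
st(); go([470,316,23],-.131)"
```

```text
time: 3.03
tool_pos: [467.0, 318.5, 261.1]
tcp_rot: [-3.138, -0.006, 3.011]
contact_force: [-0.3, 0.2, -0.5]
grip_width: 54.8
t 3.03 grasp [466.  318.  102.1] rpy [-3.138 -0.006  3.011] F [-0.3  0.2 -0.5] w 54.8 q [ 0.46  0.56  1.59  0.    0.99 -0.98]
shift [-0.0038, -0.0018, 0.0791] rot [-0.004, -0.006, 0.0] rows>= 1.9
```

```bash
python3 -m pendant '[[[-0.003,-0.002,0.02],[0,0,0],0.06],[[-0.003,-0.002,0.045],[0,0,0],0.06],[[-0.003,-0.002,0.065],[0,0,0],0.06],[[-0.003,-0.002,0.076],[0,0,0],0.06],[[-0.003,-0.002,0.079],[0,0,0],0.06],[[-0.003,-0.002,0.079],[0,0,0],0.0],[[-0.003,-0.002,0.079],[0,0,0],0.0],[[-0.003,-0.002,0.079],[0,0,0],0.0],[[-0.003,-0.002,0.079],[0,0,0],0.0],[[-0.003,-0.002,0.079],[0,0,0],0.0]]'
python3 -m pendant '[[[0,0,0],[0,0,0],0],[[0,0,0],[0,0,0],0],[[0,0,0],[0,0,0],0],[[0,0,0],[0,0,0],0]]'
python3 -c "
from h import *
st()"
```

```text
time: 3.87
tool_pos: [471.0, 316.8, 186.7]
tcp_rot: [3.141, 0.001, 3.011]
contact_force: [-1.0, 0.6, -0.1]
grip_width: 31.2
time: 4.2
tool_pos: [471.0, 316.9, 186.5]
tcp_rot: [3.141, 0.001, 3.011]
contact_force: [-1.2, 0.2, 5.7]
grip_width: 24.1
t 4.2 grasp [471.2 317.   27.5] rpy [3.141e+00 1.000e-03 3.011e+00] F [-1.2  0.2  5.7] w 24.1 q [ 0.46  0.67  1.65  0.    0.82 -0.98]
```

```bash
python3 -m pendant '[[[0,0,-0.01],[0,0,0],0],[[0,0,-0.03],[0,0,0],0],[[0,0,-0.06],[0,0,0],0],[[0,0,-0.09],[0,0,0],0],[[0,0,-0.12],[0,0,0],0],[[0,0,-0.12],[0,0,0],0]]'
python3 -c "
from h import *
st(); go(case(-215,0,120),.169)"
```

```text
time: 4.7
tool_pos: [471.8, 317.2, 312.1]
tcp_rot: [3.136, 0.008, 3.011]
contact_force: [2.3, 1.4, -0.6]
grip_width: 23.9
t 4.7 grasp [473.2 317.9 153.1] rpy [3.136 0.008 3.011] F [ 2.3  1.4 -0.6] w 23.9 q [ 0.46  0.5   1.54 -0.    1.09 -0.98]
shift [0.0585, -0.3456, 0.0307] rot [0.004, 0.009, -0.3] rows>= 8.4
```

```bash
python3 -m pendant '[[[0.0585,-0.03,0],[0,0,-0.05],0],[[0.0585,-0.3456,0.03],[0,0,-0.3],0],[[0.0585,-0.3456,0.03],[0,0,-0.3],0],[[0.0585,-0.3456,0.03],[0,0,-0.3],0],[[0.0585,-0.3456,0.03],[0,0,-0.3],0],[[0.0585,-0.3456,0.03],[0,0,-0.3],0],[[0.0585,-0.3456,0.03],[0,0,-0.3],0],[[0.0585,-0.3456,0.03],[0,0,-0.3],0],[[0.0585,-0.3456,0.03],[0,0,-0.3],0],[[0.0585,-0.3456,0.03],[0,0,-0.3],0]]'
python3 -m pendant '[[[0,0,0],[0,0,0],0],[[0,0,0],[0,0,0],0]]'
python3 - <<'E'
from h import *
st(); go(case(-209,0,80),.169)
c=snap("scene","s3",(220,150,400,285),4.4)
print("exp tip",(proj(c,[case(-215+109,s*14,120-14.5) for s in(-1,1)])-[220,150])*4.4)
E
```

```text
time: 5.53
tool_pos: [366.3, -24.1, 275.2]
tcp_rot: [-3.141, -0.002, -2.981]
contact_force: [-0.2, -0.1, -1.0]
grip_width: 23.6
time: 5.7
tool_pos: [367.5, -18.5, 275.6]
tcp_rot: [3.141, -0.0, -2.974]
contact_force: [0.0, 0.5, -1.6]
grip_width: 24.2
t 5.7 grasp [367.4 -18.4 116.6] rpy [ 3.141 -0.    -2.974] F [ 0.   0.5 -1.6] w 24.2 q [-0.26  0.24  2.1   0.    0.8  -2.  ]
shift [-0.0077, 0.0006, 0.0366] rot [0.001, -0.0, -0.002] rows>= 0.9
exp tip [[139.41813498 136.81977303]
 [171.6962267  149.1440854 ]]
```

View pics/s3.png

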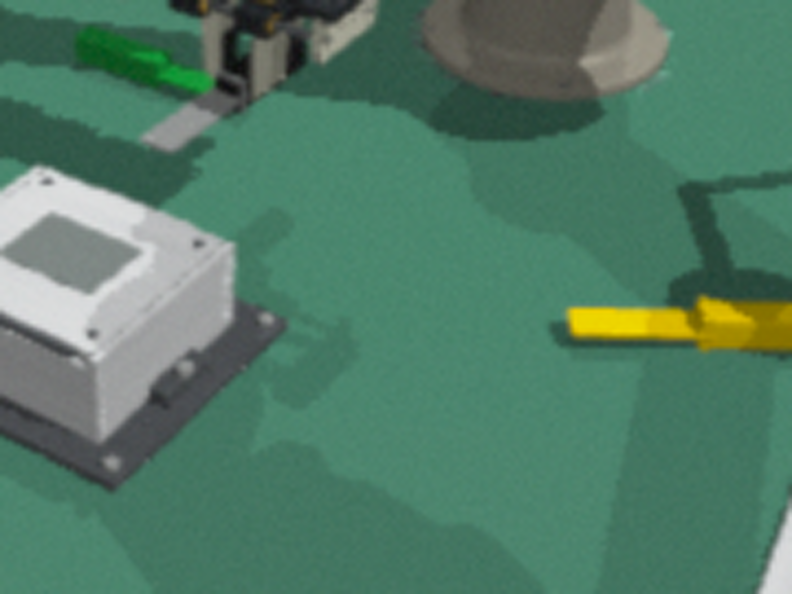

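```bash
python3 -m pendant '[[[-0.012,0.001,0.02],[0,0,0],0],[[-0.022,0.001,0.03],[0,0,0],0],[[-0.024,0.001,0.034],[0,0,0],0],[[-0.024,0.001,0.034],[0,0,0],0]]'
python3 -m pendant '[[[0,0,0.001],[0,0,0],0],[[0,0,0.002],[0,0,0],0],[[0,0,0.002],[0,0,0],0]]'
python3 -c "
from h import *
st(); go(case(-192,0,78),.169)"
```

```text
time: 6.08
tool_pos: [391.3, -11.8, 241.0]
tcp_rot: [3.141, -0.002, -2.969]
contact_force: [0.1, 0.5, -1.5]
grip_width: 23.3
time: 6.33
tool_pos: [390.9, -13.0, 240.0]
tcp_rot: [-3.142, 0.0, -2.972]
contact_force: [0.5, 0.2, -1.8]
grip_width: 23.8
t 6.33 grasp [391. -13.  81.] rpy [-3.142  0.    -2.972] F [ 0.5  0.2 -1.8] w 23.8 q [-0.23  0.35  2.09  0.    0.71 -1.97]
shift [-0.0007, -0.0009, 0.003] rot [-0.0, 0.0, 0.001] rows>= 0.1
```

```bash
python3 -m pendant '[[[0,0,0.001],[0,0,0],0],[[0,0,0.002],[0,0,0],0],[[0,0,0.002],[0,0,0],0]]'
python3 -m pendant '[[[0,0,0.001],[0,0,0],0],[[0,0,0.0015],[0,0,0],0],[[0,0,0.0015],[0,0,0],0]]'
python3 -m pendant '[[[0,0,0.001],[0,0,0],0],[[0,0,0.0015],[0,0,0],0],[[0,0,0.0015],[0,0,0],0]]'
```

```text
time: 6.58
tool_pos: [391.0, -13.4, 237.8]
tcp_rot: [-3.142, 0.0, -2.973]
contact_force: [-0.8, -0.8, -1.1]
grip_width: 24.1
time: 6.83
tool_pos: [391.2, -13.4, 236.2]
tcp_rot: [3.142, 0.0, -2.973]
contact_force: [-0.2, -0.7, 0.2]
grip_width: 24.4
time: 7.08
tool_pos: [391.2, -13.4, 234.7]
tcp_rot: [-3.141, 0.0, -2.973]
contact_force: [0.1, -1.1, 0.8]
grip_width: 24.0
```

```bash
python3 -m pendant '[[[-0.004,0,-0.001],[0,0,0],0],[[-0.01,0,-0.0015],[0,0,0],0],[[-0.016,0,-0.0015],[0,0,0],0],[[-0.022,0,-0.0015],[0,0,0],0],[[-0.026,0,-0.0015],[0,0,0],0],[[-0.028,0,-0.0015],[0,0,0],0],[[-0.028,0,-0.0015],[0,0,0],0]]'
python3 - <<'E'
from h import *
st(); R_=R.from_euler('z',CY); o=get_obs();print("TCP in case",R_.inv().apply(o["tool_pos"]-C), "F case",R_.inv().apply(o["contact_force"]))
c=snap("scene","s4",(200,150,380,285),4.4)
E
```

```text
time: 7.67
tool_pos: [419.4, -8.5, 236.2]
tcp_rot: [-3.141, 0.001, -2.972]
contact_force: [-0.0, 0.3, 0.2]
grip_width: 23.9
t 7.67 grasp [419.5  -8.5  77.2] rpy [-3.141e+00  1.000e-03 -2.972e+00] F [-0.   0.3  0.2] w 23.9 q [-0.2   0.39  2.02  0.    0.73 -1.94]
TCP in case [-163.83135269    0.59921113  236.20301093] F case [0.04139814 0.29455422 0.18769033]
```

View pics/s4.png

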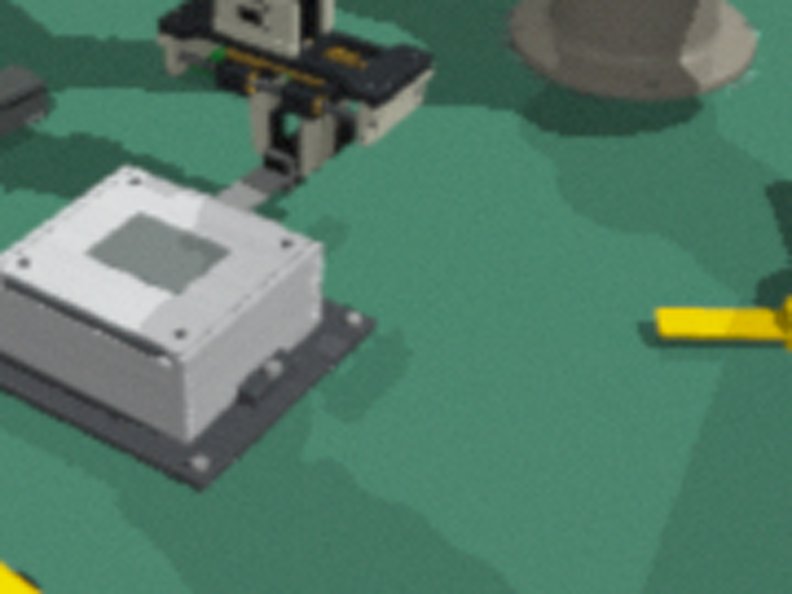

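The blade is in the notch, at about (240,195), with no resistance. Now I'll lever about the ledge edge.

```bash
python3 -m pendant '[[[0.0085,0,0.0039],[0,-0.05,0],0],[[0.017,0,0.008],[0,-0.1,0],0],[[0.0252,0,0.0127],[0,-0.15,0],0],[[0.0332,0,0.0178],[0,-0.2,0],0],[[0.0409,0,0.0232],[0,-0.25,0],0],[[0.0409,0,0.0232],[0,-0.25,0],0]]'
python3 - <<'E'
from h import *
st(); R_=R.from_euler('z',CY); o=get_obs();print("TCP in case",R_.inv().apply(o["tool_pos"]-C), "F case",R_.inv().apply(o["contact_force"]),"M",R_.inv().apply(o["moment"]))
c=snap("scene","s5",(200,150,380,285),4.4)
E
```

```text
time: 8.22
tool_pos: [376.8, -15.4, 212.4]
tcp_rot: [3.141, 0.25, -2.974]
contact_force: [-0.5, 0.7, -0.1]
grip_width: 23.7
t 8.22 grasp [415.5  -8.7  58.4] rpy [ 3.141  0.25  -2.974] F [-0.5  0.7 -0.1] w 23.7 q [-0.29  0.36  2.24  0.34  0.34 -2.33]
TCP in case [-206.95267707    0.9116411   212.43378172] F case [-0.41670202  0.82543833 -0.13918482] M [0.10757235 0.07135867 0.01169735]
```

View pics/s5.png

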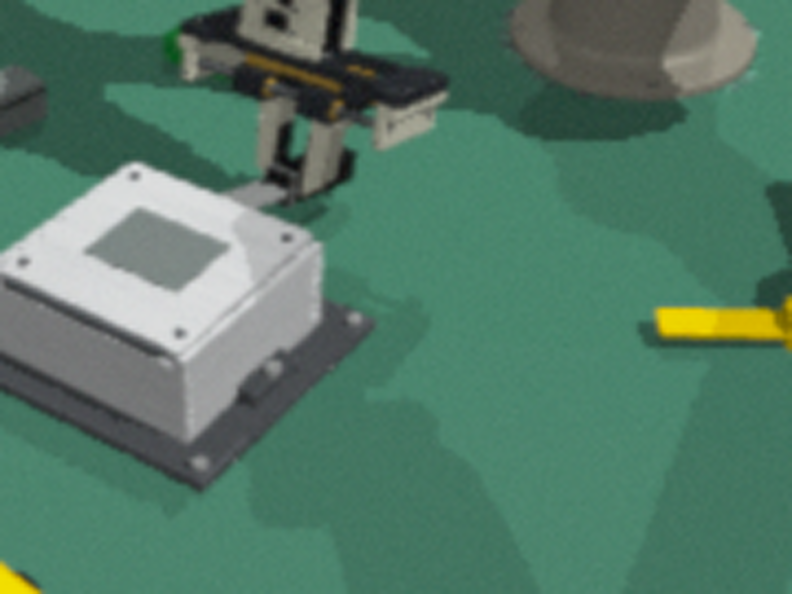

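Cover has begun to rise: its near-robot corner moved from (130,178) to (135,175). Now I'll raise the tilted tool.

```bash
python3 -m pendant '[[[-0.001,0,-0.003],[0,0,0],0],[[-0.002,0,-0.006],[0,0,0],0],[[-0.003,0,-0.01],[0,-0.02,0],0],[[-0.004,0,-0.014],[0,-0.03,0],0],[[-0.004,0,-0.016],[0,-0.03,0],0]]'
cat > q.py <<'E'
from h import *
st(); R_=R.from_euler('z',CY); o=get_obs(); Rc=R.from_euler('xyz',o["tcp_rot"]); g=o["tool_pos"]+Rc.apply([0,0,159]); tp=o["tool_pos"]+Rc.apply([-109,0,173])
ci=lambda p:R_.inv().apply(p-C).round(1)
print("grasp/tip in case",ci(g),ci(tp),"F",R_.inv().apply(o["contact_force"]).round(1),"M",R_.inv().apply(o["moment"]).round(2))
E
python3 q.py
```

```text
time: 8.68
tool_pos: [378.4, -15.3, 229.9]
tcp_rot: [3.141, 0.28, -2.972]
contact_force: [0.7, 1.8, -3.7]
grip_width: 23.7
t 8.68 grasp [421.6  -7.8  77.1] rpy [ 3.141  0.28  -2.972] F [ 0.7  1.8 -3.7] w 23.7 q [-0.29  0.31  2.23  0.35  0.37 -2.34]
grasp/tip in case [-161.6    0.9   77.1] [-52.9   1.   93.7] F [ 1.   1.7 -3.7] M [0.19 0.59 0.22]
```

```bash
python3 -m pendant '[[[-0.004,0,-0.004],[0,0,0],0],[[-0.008,0,-0.009],[0,0,0],0],[[-0.012,0,-0.013],[0,0,0],0],[[-0.017,0,-0.018],[0,0,0],0],[[-0.022,0,-0.023],[0,0,0],0],[[-0.0267,0,-0.0277],[0,0,0],0],[[-0.0267,0,-0.0277],[0,0,0],0]]'
python3 - <<'E'
exec(open('q.py').read())
snap("scene","s6",(180,120,380,270),3.6)
E
```

```text
time: 9.27
tool_pos: [397.1, -12.4, 264.8]
tcp_rot: [-3.14, 0.283, -2.972]
contact_force: [-2.5, 0.6, -2.9]
grip_width: 23.8
t 9.27 grasp [440.9  -5.1 112.1] rpy [-3.14   0.283 -2.972] F [-2.5  0.6 -2.9] w 23.8 q [-0.27  0.26  2.15  0.25  0.49 -2.21]
grasp/tip in case [-142.1    0.3  112.1] [-33.5   0.3 129.1] F [-2.3  1.  -2.9] M [0.14 0.77 0.06]
```

View pics/s6.png

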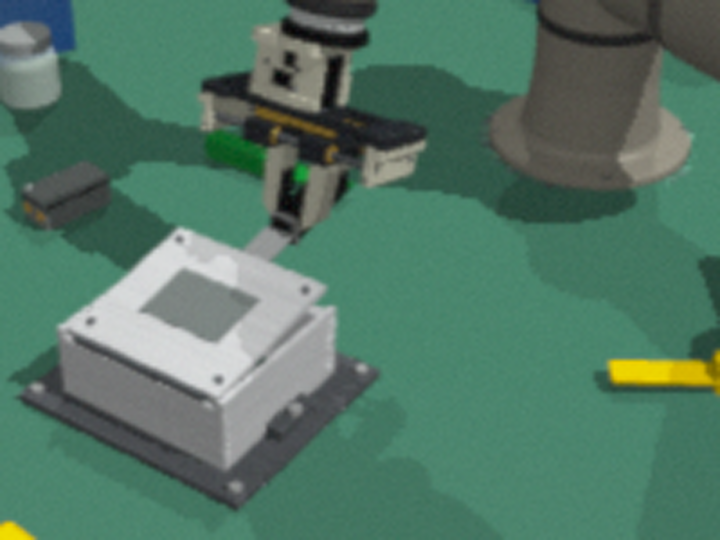

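```bash
cat > cov.py <<'E'
from h import *
def lip(c,phi,n=6):
    P=[case(70-146*np.cos(phi)-n*np.sin(phi),s*77,68+146*np.sin(phi)+n*np.cos(phi)) for s in(-1,1)]
    # outward normal of top leans toward hinge as cover opens
    P=[case(70-146*np.cos(phi)+n*np.sin(phi),s*77,68+146*np.sin(phi)+n*np.cos(phi)) for s in(-1,1)]
    return proj(c,P)
E
python3 - <<'E'
from cov import *
import pickle
c=pickle.load(open("c0.pkl","rb"))[1]
for p in np.arange(0.1,.7,.1): print(round(p,1),lip(c,p).round(1).tolist())
Pt=[case(-34,s*14,z) for z in(110,120,129) for s in(-1,1)]
Ph=[case(-142+25,s*14,z) for z in(90,98,105) for s in(-1,1)]
print(((proj(c,Pt)-[180,120])*3.6).round().tolist());print(((proj(c,Ph)-[180,120])*3.6).round().tolist())
E
```

```text
0.1 [[229.8, 183.9], [270.2, 200.1]]
0.2 [[229.0, 180.5], [269.7, 196.5]]
0.3 [[227.9, 177.2], [268.9, 193.2]]
0.4 [[226.5, 174.3], [267.8, 190.2]]
0.5 [[224.8, 171.7], [266.4, 187.6]]
0.6 [[222.8, 169.4], [264.7, 185.3]]
[[206.0, 254.0], [233.0, 265.0], [205.0, 244.0], [232.0, 255.0], [205.0, 235.0], [232.0, 246.0]]
[[266.0, 229.0], [292.0, 239.0], [266.0, 222.0], [292.0, 232.0], [266.0, 215.0], [292.0, 225.0]]
```

```bash
python3 -m pendant '[[[-0.007,0,0.001],[0,0,0],0],[[-0.014,0,0.0015],[0,0,0],0],[[-0.021,0,0.002],[0,0,0],0],[[-0.028,0,0.003],[0,0,0],0],[[-0.028,0,0.003],[0,0,0],0]]'
python3 q.py; python3 -c "
from h import *
go(case(-110,0,130),.169,.1)
go(case(-106,0,150),.169,-.1)"
```

```text
time: 9.73
tool_pos: [424.9, -7.7, 268.5]
tcp_rot: [-3.141, 0.281, -2.972]
contact_force: [2.2, 0.2, -6.3]
grip_width: 23.8
t 9.73 grasp [ 4.685e+02 -3.000e-01  1.157e+02] rpy [-3.141  0.281 -2.972] F [ 2.2  0.2 -6.3] w 23.8 q [-0.24  0.3   2.07  0.22  0.52 -2.15]
grasp/tip in case [-114.1    0.4  115.7] [ -5.5   0.5 132.5] F [ 2.2 -0.2 -6.3] M [0.26 0.53 0.11]
shift [-0.0366, -0.0005, -0.01] rot [-0.0, 0.181, 0.0] rows>= 1.5
shift [-0.0765, -0.0005, -0.0193] rot [-0.0, 0.381, 0.0] rows>= 3.1
```

```bash
python3 -m pendant '[[[-0.012,0,-0.003],[0,0.06,0],0],[[-0.024,0,-0.007],[0,0.12,0],0],[[-0.037,0,-0.010],[0,0.18,0],0],[[-0.047,0,-0.0125],[0,0.23,0],0],[[-0.057,0,-0.015],[0,0.28,0],0],[[-0.067,0,-0.017],[0,0.33,0],0],[[-0.0765,0,-0.0193],[0,0.38,0],0],[[-0.0765,0,-0.0193],[0,0.38,0],0]]'
python3 q.py
python3 - <<'E'
from cov import *
go(case(-95,0,185),.169,-.25)
c=snap("scene","s7",(180,120,380,270),3.6)
for p in np.arange(0.2,.8,.1): print(round(p,1),((lip(c,p)-[179.2,119.2])*3.6).round().tolist())
E
```

```text
time: 10.4
tool_pos: [492.7, 3.9, 308.7]
tcp_rot: [-3.141, -0.098, -2.972]
contact_force: [-0.6, 0.5, -1.5]
grip_width: 23.8
t 10.4 grasp [477.4   1.2 150.5] rpy [-3.141 -0.098 -2.972] F [-0.6  0.5 -1.5] w 23.8 q [-0.14  0.41  1.71 -0.03  1.11 -1.86]
grasp/tip in case [-105.1    0.3  150.5] [  2.1   0.4 125.9] F [-0.5  0.6 -1.5] M [ 0.04 -0.05 -0.  ]
shift [-0.0307, -0.0005, -0.0335] rot [-0.001, 0.152, 0.001] rows>= 1.2
0.2 [[179.0, 221.0], [326.0, 278.0]]
0.3 [[175.0, 209.0], [323.0, 267.0]]
0.4 [[170.0, 198.0], [319.0, 256.0]]
0.5 [[164.0, 189.0], [314.0, 246.0]]
0.6 [[157.0, 181.0], [308.0, 238.0]]
0.7 [[149.0, 174.0], [301.0, 231.0]]
0.8 [[140.0, 168.0], [293.0, 226.0]]
```

View pics/s7.png

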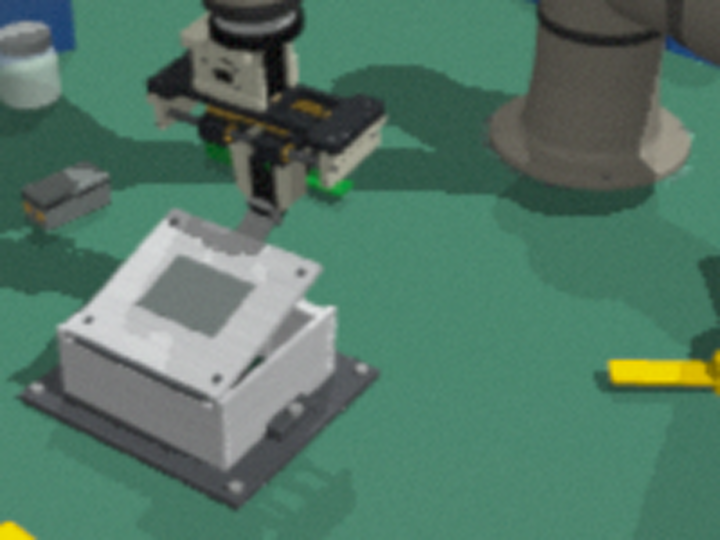

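φ is about 0.28 by the lip corners (176,212) and (322,270), and the blade is under the lip at (258,235). I'll keep lifting along the arc.

```bash
python3 -m pendant '[[[-0.003,0,-0.008],[0,0,0],0],[[-0.006,0,-0.016],[0,0,0],0],[[-0.009,0,-0.024],[0,0,0],0],[[-0.012,0,-0.032],[0,0,0],0],[[-0.015,0,-0.04],[0,0,0],0],[[-0.019,0,-0.048],[0,0,0],0],[[-0.023,0,-0.056],[0,0,0],0],[[-0.027,0,-0.063],[0,0,0],0],[[-0.027,0,-0.063],[0,0,0],0]]'
python3 q.py
cat > corner.py <<'E'
from cov import *
import pickle,sys
def est(name):
    """cover angle: best match of projected cover outline against image edges (scene view)"""
    c=snap("scene",name,(150,60,400,285),3)
    g=cv2.GaussianBlur(cv2.cvtColor(c["color"],cv2.COLOR_RGB2GRAY),(3,3),0)
    e=cv2.magnitude(cv2.Sobel(g,5,1,0),cv2.Sobel(g,5,0,1))
    best=[]
    for p in np.arange(0,1.75,.01):
        d=np.array([-np.cos(p),0,np.sin(p)]);n=np.array([np.sin(p),0,np.cos(p)]);h=np.array([70,0,68.])
        L=[h+146*d+6*n+[0,s,0] for s in np.linspace(-70,70,30)]+[h+r*d+6*n+[0,s,0] for r in np.linspace(60,140,20) for s in(-77,77)]
        q=proj(c,[case(*v) for v in L])+0.7
        v=cv2.remap(e,q[:,0].astype(np.float32)[None],q[:,1].astype(np.float32)[None],1)[0]
        best.append((np.minimum(v,200).mean(),round(p,2)))
    print("phi",sorted(best)[-6:])
if __name__=="__main__": est(sys.argv[1])
E
python3 corner.py s8
```

```text
time: 11.2
tool_pos: [524.2, 9.4, 369.6]
tcp_rot: [-3.141, -0.098, -2.972]
contact_force: [-2.1, -0.3, -1.6]
grip_width: 23.6
t 11.2 grasp [509.    6.7 211.4] rpy [-3.141 -0.098 -2.972] F [-2.1 -0.3 -1.6] w 23.6 q [-0.12  0.4   1.55 -0.03  1.29 -1.85]
grasp/tip in case [-73.    0.5 211.4] [ 34.1   0.5 186.8] F [-2.2  0.1 -1.6] M [0.18 0.3  0.02]
phi [(np.float32(140.53749), np.float64(0.78)), (np.float32(142.51761), np.float64(0.73)), (np.float32(143.52538), np.float64(0.77)), (np.float32(145.19174), np.float64(0.74)), (np.float32(145.64424), np.float64(0.76)), (np.float32(146.47641), np.float64(0.75))]
```

```bash
python3 -m pendant '[[[-0.022,0,-0.0109],[0,0.075,0],0],[[-0.0447,0,-0.0201],[0,0.15,0],0],[[-0.0681,0,-0.0276],[0,0.225,0],0],[[-0.092,0,-0.0333],[0,0.3,0],0],[[-0.1162,0,-0.0373],[0,0.375,0],0],[[-0.1407,0,-0.0394],[0,0.45,0],0],[[-0.1407,0,-0.0394],[0,0.45,0],0],[[-0.1407,0,-0.0394],[0,0.45,0],0]]'
python3 q.py; python3 corner.py s9
```

```text
time: 11.92
tool_pos: [666.1, 33.6, 390.6]
tcp_rot: [3.141, -0.55, -2.972]
contact_force: [-0.4, -0.4, -1.1]
grip_width: 23.4
t 11.92 grasp [584.3  19.6 255. ] rpy [ 3.141 -0.55  -2.972] F [-0.4 -0.4 -1.1] w 23.4 q [-0.04  0.79  0.84 -0.12  2.05 -1.81]
grasp/tip in case [  3.4   0.6 255. ] [ 89.    0.7 186.1] F [-0.5 -0.3 -1.1] M [ 0.06 -0.43 -0.  ]
phi [(np.float32(99.201454), np.float64(0.05)), (np.float32(101.74236), np.float64(0.04)), (np.float32(103.48917), np.float64(0.03)), (np.float32(105.83013), np.float64(0.02)), (np.float32(107.946), np.float64(0.01)), (np.float32(108.23919), np.float64(0.0))]
```

```bash
python3 -m pendant '[[[-0.0085,0,-0.005],[0,0,0],0],[[-0.017,0,-0.010],[0,0,0],0],[[-0.0255,0,-0.0155],[0,0,0],0],[[-0.032,0,-0.0195],[0,0,0],0],[[-0.032,0,-0.0195],[0,0,0],0]]'
python3 q.py
python3 - <<'E'
from cov import *
import pickle
c=snap("scene","s10"); pickle.dump(c,open("c10.pkl","wb"))
g=cv2.GaussianBlur(cv2.cvtColor(c["color"],cv2.COLOR_RGB2GRAY),(3,3),0)
e=cv2.magnitude(cv2.Sobel(g,5,1,0),cv2.Sobel(g,5,0,1)); B=[]
for p in np.arange(.8,1.75,.02):
    d=np.array([-np.cos(p),0,np.sin(p)]);h=np.array([70,0,68.])
    L=[h+146*d+[0,s,0] for s in np.linspace(-75,75,40) if abs(s)>20]+[h+r*d+[0,77,0] for r in np.linspace(30,140,30)]
    q=proj(c,[case(*v) for v in L])+0.7
    B.append((np.minimum(cv2.remap(e,q[:,0].astype(np.float32)[None],q[:,1].astype(np.float32)[None],1)[0],200).mean().round(1).item(),round(p,2)))
print(sorted(B)[-6:])
E
```

```text
time: 12.38
tool_pos: [701.2, 39.5, 395.1]
tcp_rot: [-3.141, -0.547, -2.973]
contact_force: [-2.5, -0.2, 0.1]
grip_width: 23.7
t 12.38 grasp [619.6  25.6 259.4] rpy [-3.141 -0.547 -2.973] F [-2.5 -0.2  0.1] w 23.7 q [-0.03  0.88  0.65 -0.12  2.15 -1.81]
grasp/tip in case [ 39.3   0.5 259.4] [125.    0.4 190.7] F [-2.6  0.2  0.1] M [ 0.06  0.13 -0.03]
[(74.19999694824219, np.float64(1.26)), (89.5, np.float64(1.36)), (90.9000015258789, np.float64(1.28)), (102.9000015258789, np.float64(1.3)), (109.19999694824219, np.float64(1.34)), (109.80000305175781, np.float64(1.32))]
```

```bash
python3 -m pendant '[[[-0.008,0,-0.005],[0,0,0],0],[[-0.0153,0,-0.0094],[0,0,0],0],[[-0.0153,0,-0.0094],[0,0,0],0],[[0,0,0],[0,0,0],0],[[0.03,0,0.018],[0,0,0],0],[[0.065,0,0.04],[0,0,0],0],[[0.1,0,0.061],[0,0,0],0],[[0.13,0,0.08],[0,0,0],0],[[0.13,0,0.08],[0,0,0],0]]'
python3 q.py
python3 - <<'E'
from h import *
go([470,316,150],-.131)
c=snap("scene","s11")
g=cv2.GaussianBlur(cv2.cvtColor(c["color"],cv2.COLOR_RGB2GRAY),(3,3),0)
e=cv2.magnitude(cv2.Sobel(g,5,1,0),cv2.Sobel(g,5,0,1)); B=[]
for p in np.arange(.8,1.75,.02):
    d=np.array([-np.cos(p),0,np.sin(p)]);h=np.array([70,0,68.])
    L=[h+146*d+[0,s,0] for s in np.linspace(-75,75,40) if abs(s)>20]+[h+r*d+[0,77,0] for r in np.linspace(30,140,30)]
    q=proj(c,[case(*v) for v in L])+0.7
    B.append((np.minimum(cv2.remap(e,q[:,0].astype(np.float32)[None],q[:,1].astype(np.float32)[None],1)[0],200).mean().round(1).item(),round(p,2)))
print(sorted(B)[-5:])
E
```

```text
time: 13.18
tool_pos: [544.0, 13.9, 392.9]
tcp_rot: [3.14, -0.556, -2.972]
contact_force: [-0.2, 0.1, -1.1]
grip_width: 23.6
t 13.18 grasp [461.3   0.  257.9] rpy [ 3.14  -0.556 -2.972] F [-0.2  0.1 -1.1] w 23.6 q [-0.08  0.54  1.3  -0.13  1.84 -1.82]
grasp/tip in case [-121.1    1.9  257.9] [-35.9   2.  188.4] F [-0.2  0.1 -1.1] M [ 0.06 -0.43 -0.  ]
shift [-0.0256, 0.3101, 0.0835] rot [-0.082, -0.552, 0.292] rows>= 7.7
[(98.19999694824219, np.float64(1.5)), (104.4000015258789, np.float64(1.38)), (114.0, np.float64(1.44)), (119.0999984741211, np.float64(1.4)), (124.0999984741211, np.float64(1.42))]
```

```bash
python3 -m pendant '[[[-0.0256,0.3101,0.0835],[-0.082,-0.552,0.292],0],[[-0.0256,0.3101,0.0835],[-0.082,-0.552,0.292],0],[[-0.0256,0.3101,0.0835],[-0.082,-0.552,0.292],0],[[-0.0256,0.3101,0.0835],[-0.082,-0.552,0.292],0],[[-0.0256,0.3101,0.0835],[-0.082,-0.552,0.292],0],[[-0.0256,0.3101,0.0835],[-0.082,-0.552,0.292],0],[[-0.0256,0.3101,0.0835],[-0.082,-0.552,0.292],0],[[-0.0256,0.3101,0.0835],[-0.082,-0.552,0.292],0],[[-0.0256,0.3101,0.0835],[-0.082,-0.552,0.292],0],[[-0.0256,0.3101,0.0835],[-0.082,-0.552,0.292],0]]'
python3 - <<'E'
from h import *
st(); go([465,316,95],-.131); go([465,316,27.5],-.131)
E
```

```text
time: 14.07
tool_pos: [477.4, 317.7, 308.4]
tcp_rot: [3.14, 0.008, 3.015]
contact_force: [0.6, -0.1, -0.4]
grip_width: 23.7
t 14.07 grasp [478.6 317.9 149.4] rpy [3.14  0.008 3.015] F [ 0.6 -0.1 -0.4] w 23.7 q [ 0.45  0.52  1.53 -0.    1.09 -0.99]
shift [0.0125, -0.0034, 0.0543] rot [0.002, 0.008, 0.004] rows>= 1.3
shift [0.013, -0.0035, 0.1218] rot [0.002, 0.008, 0.004] rows>= 2.9
```

```bash
python3 -m pendant '[[[0.006,-0.003,0.02],[0,0,0],0],[[0.012,-0.003,0.04],[0,0,0],0],[[0.012,-0.003,0.054],[0,0,0],0],[[0.012,-0.003,0.06],[0,0,0],0],[[0.012,-0.003,0.066],[0,0,0],0],[[0.012,-0.003,0.072],[0,0,0],0],[[0.012,-0.003,0.078],[0,0,0],0],[[0.012,-0.003,0.084],[0,0,0],0]]'
python3 -m pendant '[[[0,0,0.006],[0,0,0],0],[[0,0,0.012],[0,0,0],0],[[0,0,0.018],[0,0,0],0],[[0,0,0.024],[0,0,0],0],[[0,0,0.03],[0,0,0],0],[[0,0,0.033],[0,0,0],0],[[0,0,0.033],[0,0,0],0]]'
python3 - <<'E'
from h import *
st(); snap("scene","s12",(200,140,420,305),3.6)
E
```

```text
time: 14.73
tool_pos: [466.8, 313.9, 225.9]
tcp_rot: [3.139, 0.009, 3.01]
contact_force: [-4.3, 0.5, 5.4]
grip_width: 23.6
time: 15.32
tool_pos: [466.6, 314.5, 192.8]
tcp_rot: [3.141, 0.007, 3.011]
contact_force: [-6.6, -3.1, 19.9]
grip_width: 23.6
t 15.32 grasp [467.8 314.5  33.8] rpy [3.141 0.007 3.011] F [-6.6 -3.1 19.9] w 23.6 q [ 0.46  0.66  1.66 -0.    0.82 -0.98]
```

```bash
python3 -m pendant '[[[0,0,0.0015],[0,0,0],0],[[0,0,0.003],[0,0,0],0],[[0,0,0.003],[0,0,0],0.03],[[0,0,0.003],[0,0,0],0.05],[[0,0,0.003],[0,0,0],0.05],[[0,0,0.003],[0,0,0],0.05],[[0,0,0.003],[0,0,0],0.05],[[0,0,0.0],[0,0,0],0.05],[[0,0,0.0],[0,0,0],0.06]]'
python3 -m pendant '[[[0,0,-0.03],[0,0,0],0.08],[[0,0,-0.06],[0,0,0],0.08],[[0,0,-0.1],[0,0,0],0.08],[[0,0,-0.14],[0,0,0],0.08],[[0,0,-0.18],[0,0,0],0.08],[[0,0,-0.2],[0,0,0],0.08]]'
python3 - <<'E'
from h import *
st(); go([486,-286,150],0)
c=capture("top"); im=c["color"].astype(int)
sub=cv2.resize(c["color"][150:230,140:200,::-1],None,fx=6,fy=6,interpolation=cv2.INTER_CUBIC); cv2.imwrite("pics/t13.png",sub)
# dark handle / bright blade masks near the tool
reg=np.zeros(im.shape[:2],bool); reg[140:225,140:195]=1
mx=im.max(2); mn=im.min(2)
for n,m in(("dark",(mx<55)&reg),("bright",(mn>140)&reg)):
    v,u=np.nonzero(m); print(n,len(u),(u.mean(),v.mean(),u.min(),u.max(),v.min(),v.max()) if len(u) else "")
    if len(u): print(ray(c,u.mean(),v.mean(),26 if n=="dark" else 14))
E
```

```text
time: 16.12
tool_pos: [466.6, 314.7, 191.2]
tcp_rot: [3.141, 0.006, 3.011]
contact_force: [0.6, -0.4, 1.1]
grip_width: 53.1
time: 16.62
tool_pos: [465.4, 314.9, 396.5]
tcp_rot: [3.137, 0.012, 3.011]
contact_force: [0.6, 0.0, 0.2]
grip_width: 79.8
t 16.62 grasp [467.4 315.4 237.5] rpy [3.137 0.012 3.011] F [0.6 0.  0.2] w 79.8 q [ 0.46  0.41  1.44 -0.    1.28 -0.98]
shift [-0.0973, -0.5936, 0.0859] rot [0.004, 0.012, -0.13] rows>= 14.6
dark 475 (np.float64(158.65052631578948), np.float64(187.01263157894738), np.int64(140), np.int64(174), np.int64(162), np.int64(212))
[479.92002382 332.21557445  26.        ]
bright 149 (np.float64(158.16107382550337), np.float64(179.33557046979865), np.int64(140), np.int64(171), np.int64(166), np.int64(224))
[509.30318444 337.71092222  14.        ]
```

```bash
python3 -m pendant '[[[-0.045,-0.29,0],[0,0,-0.06],0.08],[[-0.045,-0.29,0],[0,0,-0.06],0.08],[[-0.045,-0.29,0],[0,0,-0.06],0.08],[[-0.045,-0.29,0],[0,0,-0.06],0.08],[[-0.045,-0.29,0],[0,0,-0.06],0.08],[[-0.045,-0.29,0],[0,0,-0.06],0.08],[[-0.045,-0.29,0],[0,0,-0.06],0.08],[[-0.085,-0.5936,0.086],[0,0,-0.13],0.08],[[-0.085,-0.5936,0.086],[0,0,-0.13],0.08],[[-0.085,-0.5936,0.086],[0,0,-0.13],0.08]]'
python3 - <<'E'
from h import *
st(); go([474,-286,110],0)
E
```

```text
time: 17.5
tool_pos: [471.9, -99.2, 357.2]
tcp_rot: [-3.141, 0.007, 3.142]
contact_force: [0.4, 0.5, -0.1]
grip_width: 79.9
t 17.5 grasp [473.  -99.3 198.2] rpy [-3.141  0.007  3.142] F [ 0.4  0.5 -0.1] w 79.9 q [-0.37  0.31  1.71  0.    1.11 -1.94]
shift [-0.0015, -0.1868, 0.0883] rot [-0.0, 0.007, -0.0] rows>= 5.0
```

```bash
python3 -m pendant '[[[-0.0015,-0.187,0.04],[0,0.007,0],0.08],[[-0.0015,-0.187,0.06],[0,0.007,0],0.08],[[-0.0015,-0.187,0.088],[0,0.007,0],0.08],[[-0.0015,-0.187,0.088],[0,0.007,0],0.08],[[-0.0015,-0.187,0.088],[0,0.007,0],0.08],[[-0.0015,-0.187,0.088],[0,0.007,0],0.08],[[-0.0015,-0.187,0.088],[0,0.007,0],0.08]]'
python3 - <<'E'
from h import *
st(); go([474,-286,26],0)
c=snap("top","t14"); im=c["color"].astype(int); reg=np.zeros(im.shape[:2],bool); reg[150:220,140:195]=1
mx=im.max(2); mn=im.min(2); red=im[:,:,0]; 
for n,m in(("dark",(mx<55)&reg),("bright",(red>115)&reg)):
    v,u=np.nonzero(m); print(n,len(u),(u.mean().round(1),v.mean().round(1),u.min(),u.max(),v.min(),v.max()),ray(c,u.mean(),v.mean(),26 if n=="dark" else 14).round(1))
s=capture("scene"); sub=s["color"][155:185,185:225]
im=np.hstack([cv2.resize(c["color"][150:220,140:195,::-1],(385,490),interpolation=cv2.INTER_CUBIC),cv2.resize(s["color"][90:190,180:260,::-1],(400,490),interpolation=cv2.INTER_CUBIC)])
cv2.imwrite("pics/t14b.png",im)
E
```

```text
time: 18.08
tool_pos: [473.6, -285.7, 267.6]
tcp_rot: [3.139, -0.004, 3.138]
contact_force: [0.2, 0.3, -0.6]
grip_width: 80.4
t 18.08 grasp [ 473.  -285.3  108.6] rpy [ 3.139 -0.004  3.138] F [ 0.2  0.3 -0.6] w 80.4 q [-0.68  0.54  1.62 -0.    0.98 -2.25]
shift [-0.0007, -0.0005, 0.0826] rot [0.002, -0.004, -0.003] rows>= 2.0
dark 146 (np.float64(163.4), np.float64(201.4), np.int64(159), np.int64(168), np.int64(191), np.int64(212)) [427.2 313.4  26. ]
bright 181 (np.float64(166.5), np.float64(177.6), np.int64(161), np.int64(171), np.int64(166), np.int64(190)) [516.4 306.8  14. ]
```

```bash
python3 -m pendant '[[[0,0,0.025],[0,0,0],0.08],[[0,0,0.05],[0,0,0],0.08],[[0,0,0.07],[0,0,0],0.08],[[0,0,0.08],[0,0,0],0.08],[[0,0,0.083],[0,0,0],0.03],[[0,0,0.083],[0,0,0],0],[[0,0,0.083],[0,0,0],0],[[0,0,0.083],[0,0,0],0],[[0,0,0.083],[0,0,0],0],[[0,0,0.083],[0,0,0],0]]'
python3 -m pendant '[[[0,0,0],[0,0,0],0],[[0,0,0],[0,0,0],0],[[0,0,0],[0,0,0],0],[[0,0,0],[0,0,0],0]]'
```

```text
time: 19.02
tool_pos: [474.6, -284.6, 187.7]
tcp_rot: [-3.14, 0.001, 3.141]
contact_force: [-0.1, -2.1, 1.5]
grip_width: 44.4
time: 19.35
tool_pos: [474.6, -284.8, 187.7]
tcp_rot: [-3.14, 0.001, 3.141]
contact_force: [-0.2, -2.2, 5.7]
grip_width: 39.8
```

```bash
python3 -m pendant '[[[0,0,-0.005],[0,0,0],0],[[0,0,-0.03],[0,0,0],0],[[0,0,-0.07],[0,0,0],0],[[0,0,-0.11],[0,0,0],0],[[0,0,-0.14],[0,0,0],0],[[0,0,-0.14],[0,0,0],0]]'
python3 - <<'E'
from h import *
st(); go(case(-10,-26,150),.169)
E
```

```text
time: 19.85
tool_pos: [475.4, -284.8, 333.3]
tcp_rot: [-3.135, 0.008, 3.142]
contact_force: [1.3, -0.3, -2.4]
grip_width: 39.8
t 19.85 grasp [ 476.6 -285.8  174.3] rpy [-3.135  0.008  3.142] F [ 1.3 -0.3 -2.4] w 39.8 q [-0.68  0.46  1.55 -0.    1.12 -2.25]
shift [-0.0999, 0.2761, 0.0232] rot [-0.007, 0.007, -0.169] rows>= 7.1
```

```bash
python3 -m pendant '[[[-0.01,0.03,0],[0,0,-0.02],0],[[-0.03,0.07,0],[0,0,-0.06],0],[[-0.045,0.11,0],[0,0,-0.1],0],[[-0.06,0.15,0],[0,0,-0.14],0],[[-0.075,0.19,0.01],[0,0,-0.169],0],[[-0.085,0.23,0.02],[0,0,-0.169],0],[[-0.095,0.26,0.023],[0,0,-0.169],0],[[-0.1,0.276,0.023],[0,0,-0.169],0],[[-0.1,0.276,0.023],[0,0,-0.169],0]]'
python3 - <<'E'
from h import *
st(); go(case(-10,-26,47),.169); snap("top","t15")
c=snap("scene","s15",(190,60,390,210),4)
o=get_obs(); g=o["tool_pos"]-[0,0,159]; yaw=CY
P=[g+R.from_euler('z',yaw).apply([12+sx*40,sy*20,-27.5+dz]) for sx in(-1,1) for sy in(-1,1) for dz in(0,36)]
print(((proj(c,P)-[190,60]+.7)*4).round().tolist())
E
```

```text
time: 20.6
tool_pos: [574.5, -4.2, 301.9]
tcp_rot: [3.139, -0.004, -2.968]
contact_force: [-1.6, -0.6, -2.0]
grip_width: 40.1
t 20.6 grasp [573.9  -3.9 143. ] rpy [ 3.139 -0.004 -2.968] F [-1.6 -0.6 -2. ] w 40.1 q [-0.14  0.53  1.53  0.    1.09 -1.89]
shift [-0.0005, -0.0049, 0.0959] rot [0.002, -0.004, 0.004] rows>= 2.3
[[164.0, 502.0], [161.0, 461.0], [206.0, 519.0], [204.0, 478.0], [93.0, 552.0], [89.0, 510.0], [136.0, 571.0], [133.0, 528.0]]
```

View pics/s15.png

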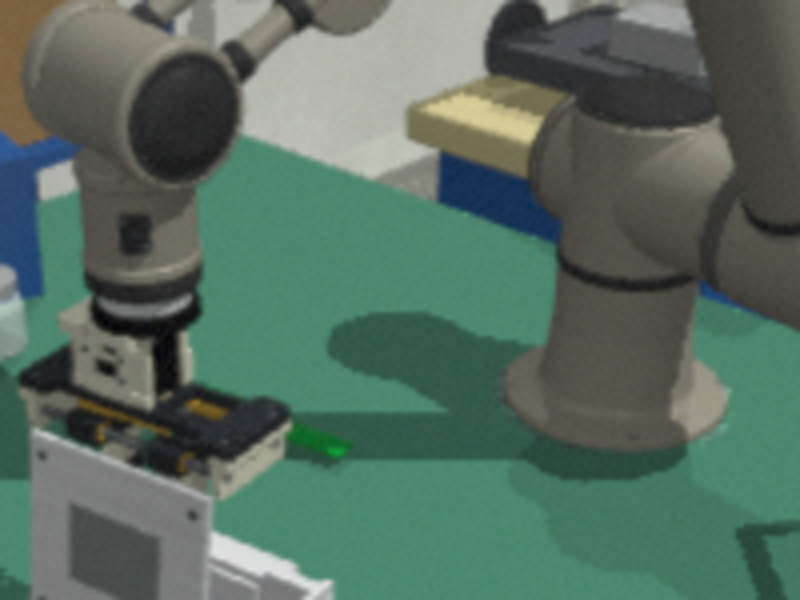

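The cover at (120,520) stands nearly upright, and the gripper is in front of it at (150,420) with room to descend.

```bash
python3 -m pendant '[[[0,-0.004,0.01],[0,0,0],0],[[0,-0.004,0.03],[0,0,0],0],[[0,-0.004,0.05],[0,0,0],0],[[0,-0.004,0.065],[0,0,0],0],[[0,-0.004,0.078],[0,0,0],0],[[0,-0.004,0.085],[0,0,0],0],[[0,-0.004,0.085],[0,0,0],0]]'
python3 q.py
python3 -c "
from h import *
go(case(-10,-26,45),.169)"
```

```text
time: 21.28
tool_pos: [574.2, -13.7, 216.5]
tcp_rot: [3.141, -0.005, -2.975]
contact_force: [-0.9, 0.3, -1.7]
grip_width: 39.8
t 21.28 grasp [573.5 -13.6  57.5] rpy [ 3.141 -0.005 -2.975] F [-0.9  0.3 -1.7] w 39.8 q [-0.16  0.64  1.6  -0.    0.9  -1.89]
grasp/tip in case [-12.8 -30.4  57.5] [ 96.1 -30.6  43. ] F [-0.8  0.4 -1.7] M [ 0.06  0.06 -0.02]
shift [-0.0021, 0.0046, 0.0125] rot [0.001, -0.005, -0.002] rows>= 0.3
```

```bash
python3 -m pendant '[[[-0.003,0,0.003],[0,0,0],0],[[-0.005,0,0.006],[0,0,0],0],[[-0.005,0,0.009],[0,0,0],0],[[-0.005,0,0.011],[0,0,0],0],[[-0.005,0,0.0115],[0,0,0],0]]'
python3 q.py
python3 -m pendant '[[[0,0,0.001],[0,0,0],0],[[0,0,0.0015],[0,0,0],0],[[0,0,0.0015],[0,0,0],0]]'
```

```text
time: 21.7
tool_pos: [580.0, -11.4, 207.0]
tcp_rot: [-3.142, -0.001, -2.973]
contact_force: [-0.8, -0.6, -3.0]
grip_width: 40.2
t 21.7 grasp [579.8 -11.4  48. ] rpy [-3.142e+00 -1.000e-03 -2.973e+00] F [-0.8 -0.6 -3. ] w 40.2 q [-0.15  0.66  1.59 -0.    0.89 -1.89]
grasp/tip in case [ -6.2 -29.3  48. ] [102.8 -29.3  33.9] F [-0.9 -0.5 -3. ] M [0.05 0.06 0.05]
time: 21.95
tool_pos: [580.0, -11.3, 205.7]
tcp_rot: [-3.141, -0.001, -2.973]
contact_force: [0.1, 0.5, -1.4]
grip_width: 40.3
```

```bash
python3 -m pendant '[[[0,0,0.001],[0,0,0],0],[[0,0,0.002],[0,0,0],0],[[0,0,0.002],[0,0,0],0]]'
python3 -m pendant '[[[0,0,0.0005],[0,0,0],0],[[0,0,0.001],[0,0,0],0],[[0,0,0.001],[0,0,0],0]]'
```

```text
time: 22.2
tool_pos: [580.0, -11.4, 203.8]
tcp_rot: [-3.141, -0.001, -2.973]
contact_force: [0.1, 1.2, -1.0]
grip_width: 39.9
time: 22.45
tool_pos: [580.0, -11.4, 203.7]
tcp_rot: [-3.141, -0.0, -2.973]
contact_force: [-3.6, 1.3, 7.3]
grip_width: 39.8
```

The pack is on the floor, with an upward force of 7 N. I'll release slightly and rise.

```bash
python3 -m pendant '[[[0,0,0],[0,0,0],0.042],[[0,0,0],[0,0,0],0.046],[[0,0,0],[0,0,0],0.05],[[0,0,0],[0,0,0],0.05],[[0,0,0],[0,0,0],0.05],[[0,0,0],[0,0,0],0.05]]'
python3 -m pendant '[[[0.0,0,-0.015],[0,0,0],0.05],[[0.0,0,-0.045],[0,0,0],0.05],[[0.02,0,-0.08],[0,0,0],0.05],[[0.05,0,-0.115],[0,0,0],0.05],[[0.09,0,-0.14],[0,0,0],0],[[0.12,0,-0.15],[0,0,0],0],[[0.15,0,-0.15],[0,0,0],0],[[0.15,0,-0.15],[0,0,0],0]]'
python3 q.py
python3 - <<'E'
from h import *
c=capture("top");import pickle;pickle.dump(c,open("ct.pkl","wb"))
im=c["color"].astype(int)
# predicted pack top corners and colours along a grid
for dx in(-50,-35,-20,0,20,35,50):
    r=[]
    for dy in(-40,-26,-10,0,10,26,40):
        u,v=proj(c,[case(5+dx,-29+dy,52)])[0].round().astype(int); r.append(tuple(im[v,u].tolist()))
    print(dx,r)
E
```

```text
time: 22.95
tool_pos: [580.0, -11.4, 202.5]
tcp_rot: [-3.142, -0.001, -2.973]
contact_force: [1.0, -0.4, -0.1]
grip_width: 49.7
time: 23.62
tool_pos: [427.8, -36.5, 353.4]
tcp_rot: [3.141, -0.003, -2.973]
contact_force: [0.8, 0.7, -1.0]
grip_width: 28.3
t 23.62 grasp [427.4 -36.5 194.4] rpy [ 3.141e+00 -3.000e-03 -2.973e+00] F [ 0.8  0.7 -1. ] w 28.3 q [-0.26  0.22  1.85 -0.    1.07 -2.  ]
grasp/tip in case [-160.7  -28.4  194.4] [-51.8 -28.5 180.1] F [ 0.9  0.6 -1. ] M [ 0.07 -0.01  0.01]
-50 [(157, 159, 164), (150, 152, 156), (158, 159, 164), (198, 201, 206), (193, 195, 201), (184, 186, 191), (205, 207, 213)]
-35 [(140, 141, 146), (156, 158, 162), (122, 130, 130), (121, 129, 130), (122, 130, 131), (206, 208, 214), (204, 206, 212)]
-20 [(136, 137, 141), (152, 155, 159), (120, 127, 128), (120, 127, 128), (121, 128, 129), (205, 206, 213), (206, 209, 214)]
0 [(136, 136, 141), (150, 152, 157), (120, 128, 128), (120, 128, 129), (120, 128, 129), (202, 204, 210), (200, 203, 209)]
20 [(135, 137, 141), (149, 151, 155), (124, 132, 133), (119, 128, 128), (121, 128, 129), (200, 202, 208), (201, 204, 210)]
35 [(135, 136, 140), (146, 148, 153), (127, 134, 135), (124, 131, 132), (121, 128, 129), (201, 204, 210), (201, 204, 209)]
50 [(199, 201, 208), (213, 215, 219), (199, 201, 208), (198, 201, 206), (200, 202, 208), (200, 201, 208), (219, 220, 224)]
```

The colours confirm the pack lies within its predicted outline. Next I'll go up over the lip and behind the cover.

```bash
python3 -m pendant '[[[0,0.01,-0.04],[0,0,0],0],[[0,0.02,-0.08],[0,0,0],0],[[-0.04,0.028,-0.085],[0,0,0],0],[[-0.08,0.028,-0.085],[0,0,0],0],[[-0.12,0.028,-0.085],[0,0,0],0],[[-0.16,0.028,-0.085],[0,0,0],0],[[-0.2,0.028,-0.085],[0,0,0],0],[[-0.24,0.028,-0.085],[0,0,0],0],[[-0.27,0.028,-0.085],[0,0,0],0],[[-0.27,0.028,-0.085],[0,0,0],0]]'
python3 q.py
python3 -c "
from h import *
go(case(100,0,182),.169,0,178)"
```

```text
time: 24.5
tool_pos: [698.9, 37.6, 432.6]
tcp_rot: [3.141, -0.003, -2.972]
contact_force: [0.4, 0.2, -1.1]
grip_width: 0.5
t 24.5 grasp [698.4  37.7 273.6] rpy [ 3.141e+00 -3.000e-03 -2.972e+00] F [ 0.4  0.2 -1.1] w 0.5 q [-0.06  0.68  0.89  0.    1.58 -1.8 ]
grasp/tip in case [119.   -0.8 273.6] [227.9  -0.7 259.3] F [ 0.4  0.1 -1.1] M [ 0.06 -0.05  0.04]
shift [0.0192, 0.0009, 0.0726] rot [0.001, -0.003, 0.001] rows>= 1.8
```

```bash
python3 -m pendant '[[[0.002,0,0.02],[0,0,0],0],[[0.005,0,0.045],[0,0,0],0],[[0.007,0,0.065],[0,0,0],0],[[0.007,0,0.073],[0,0,0],0],[[0.007,0,0.073],[0,0,0],0]]'
python3 -c "
from h import *
st();o=get_obs();Rc=R.from_euler('xyz',o['tcp_rot']);print(R.from_euler('z',-CY).apply(o['tool_pos']+Rc.apply([0,0,178])-C))"
```

```text
time: 24.92
tool_pos: [686.9, 35.4, 361.6]
tcp_rot: [3.14, -0.006, -2.973]
contact_force: [0.6, 0.8, -0.4]
grip_width: 0.3
t 24.92 grasp [686.   35.4 202.6] rpy [ 3.14  -0.006 -2.973] F [ 0.6  0.8 -0.4] w 0.3 q [-0.06  0.68  1.07 -0.    1.4  -1.8 ]
[106.2202183   -0.92682695 183.56707346]
```

```bash
python3 -m pendant '[[[0.02,0,0],[0,0,0],0],[[0.037,0,0.001],[0,0,0],0],[[0.05,0,0.003],[0,0,0],0],[[0.062,0,0.006],[0,0,0],0],[[0.073,0,0.0105],[0,0,0],0],[[0.083,0,0.0155],[0,0,0],0],[[0.093,0,0.022],[0,0,0],0],[[0.102,0,0.029],[0,0,0],0],[[0.11,0,0.037],[0,0,0],0],[[0.1175,0,0.0455],[0,0,0],0]]'
cat > ft.py <<'E'
from h import *
o=get_obs();Rc=R.from_euler('xyz',o['tcp_rot']);print("fingertip",R.from_euler('z',-CY).apply(o['tool_pos']+Rc.apply([0,0,178])-C).round(1))
E
python3 ft.py; python3 corner.py s16
```

```text
time: 25.75
tool_pos: [571.7, 15.4, 321.5]
tcp_rot: [-3.14, 0.005, -2.973]
contact_force: [-0.4, 0.6, 3.5]
grip_width: 0.5
fingertip [ -8.9  -1.7 143.5]
phi [(np.float32(130.99902), np.float64(0.7)), (np.float32(132.02357), np.float64(0.65)), (np.float32(133.96095), np.float64(0.69)), (np.float32(134.63705), np.float64(0.66)), (np.float32(135.87479), np.float64(0.68)), (np.float32(136.02687), np.float64(0.67))]
```

```bash
python3 -m pendant '[[[0.006,0,0.01],[0,0,0],0],[[0.012,0,0.02],[0,0,0],0],[[0.016,0,0.03],[0,0,0],0],[[0.02,0,0.041],[0,0,0],0],[[0.022,0,0.0525],[0,0,0],0],[[0.0235,0,0.058],[0,0,0],0],[[0.0235,0,0.062],[0,0,0],0],[[0.0235,0,0.062],[0,0,0],0]]'
python3 ft.py; python3 corner.py s17
```

```text
time: 26.47
tool_pos: [548.3, 11.5, 257.3]
tcp_rot: [-3.141, -0.0, -2.973]
contact_force: [0.0, 0.5, 0.8]
grip_width: 0.2
fingertip [-33.5  -1.4  79.3]
phi [(np.float32(108.825516), np.float64(0.05)), (np.float32(111.10609), np.float64(0.1)), (np.float32(114.663), np.float64(0.06)), (np.float32(116.74633), np.float64(0.09)), (np.float32(119.59966), np.float64(0.07)), (np.float32(121.187584), np.float64(0.08))]
```

```bash
python3 -m pendant '[[[0,0,0.0015],[0,0,0],0],[[0,0,0.003],[0,0,0],0],[[0,0,0.0045],[0,0,0],0],[[0,0,0.0045],[0,0,0],0]]'
python3 ft.py
python3 -m pendant '[[[0,0,0.0005],[0,0,0],0],[[0,0,0.001],[0,0,0],0],[[0,0,0.001],[0,0,0],0]]'
python3 ft.py
```

```text
time: 26.85
tool_pos: [547.9, 11.5, 252.7]
tcp_rot: [-3.141, -0.0, -2.973]
contact_force: [0.2, 0.4, 1.3]
grip_width: 0.6
fingertip [-33.8  -1.4  74.7]
time: 27.1
tool_pos: [547.9, 11.5, 252.2]
tcp_rot: [-3.141, -0.0, -2.973]
contact_force: [-0.3, -0.3, 5.2]
grip_width: 0.3
fingertip [-33.8  -1.4  74.2]
```

```bash
python3 -m pendant '[[[0,0,0.0007],[0,0,0],0],[[0,0,0.0012],[0,0,0],0],[[0,0,0.0012],[0,0,0],0]]'
python3 ft.py
```

```text
time: 27.35
tool_pos: [547.8, 11.5, 252.1]
tcp_rot: [-3.141, 0.001, -2.973]
contact_force: [-3.9, 0.1, 13.7]
grip_width: 0.5
fingertip [-33.8  -1.4  74.1]
```

The press is hard against the stop: the fingertip stays at z=74.1 while the force climbs to 14 N. I'll retreat upward and verify everything.

```bash
python3 -m pendant '[[[0,0,-0.005],[0,0,0],0],[[0,0,-0.04],[0,0,0],0],[[0,0,-0.08],[0,0,0],0],[[0.04,0,-0.12],[0,0,0],0],[[0.08,0,-0.16],[0,0,0],0],[[0.12,0,-0.16],[0,0,0],0],[[0.15,-0.02,-0.16],[0,0,0],0],[[0.15,-0.02,-0.16],[0,0,0],0],[[0.15,-0.02,-0.16],[0,0,0],0]]'
python3 corner.py s18
python3 - <<'E'
from h import *
import pickle
a0,b0=pickle.load(open("c0.pkl","rb")); a=snap("top","t18"); b=capture("scene")
# shut test: scene view of the cover vs the start; and changed regions among the bystanders
def diff(p,q,box):
    x0,y0,x1,y1=box; return np.abs(p["color"][y0:y1,x0:x1].astype(int)-q["color"][y0:y1,x0:x1]).mean().round(1)
print("cover diff scene",diff(b,b0,(196,186,276,240)))
print("cover open .28 would give",np.abs(cv2.imread("pics/s7.png").astype(int)[238:432,58:345]-cv2.resize(b0["color"][120:270,180:380,::-1],None,fx=3.6,fy=3.6)[238:432,58:345]).mean().round(1))
for n,bx in dict(screwdriver=(130,110,185,145),wrench=(310,112,352,155),tape=(100,145,136,178),terminal=(368,152,397,185),jar=(375,207,408,237),blank=(90,185,132,233)).items(): print(n,diff(a,a0,bx))
im=a["color"].astype(int); reg=np.zeros(im.shape[:2],bool); reg[150:220,140:195]=1
for n,m,z in(("handle",(im.max(2)<55)&reg,26),("blade",(im[:,:,0]>115)&reg,14)):
    v,u=np.nonzero(m); print(n,len(u),u.min(),u.max(),v.min(),v.max(),ray(a,u.mean(),v.mean(),z).round(1))
# scene check that tool lies flat: project the model at the fitted pose
s=b["color"].astype(int); 
o=np.array([428,313,0]);yaw=np.arctan2(306.8-313.4,516.4-427.2)
for nm,P in dict(tip=[130,0,14],blade=[90,0,14],handle=[0,0,26],rear=[-40,0,26]).items():
    u,v=proj(b,[o+R.from_euler('z',yaw).apply(P)])[0].round().astype(int); print(nm,u,v,s[v,u])
E
```

```text
time: 28.1
tool_pos: [400.9, -34.0, 411.5]
tcp_rot: [-3.141, -0.0, -2.975]
contact_force: [0.6, -0.4, 0.4]
grip_width: -0.1
phi [(np.float32(109.97269), np.float64(0.06)), (np.float32(110.67741), np.float64(0.01)), (np.float32(116.207344), np.float64(0.02)), (np.float32(120.25207), np.float64(0.05)), (np.float32(121.4), np.float64(0.03)), (np.float32(123.044556), np.float64(0.04))]
cover diff scene 9.2
cover open .28 would give 24.4
screwdriver 4.5
wrench 0.6
tape 4.4
terminal 19.7
jar 12.1
blank 9.9
handle 140 159 167 191 212 [426.5 314.1  26. ]
blade 187 161 172 166 190 [516.6 306.4  14. ]
tip 314 267 [144 146 146]
blade 324 260 [170 172 173]
handle 346 242 [37 41 40]
rear 355 236 [51 84 73]
```

Run:
```python
from h import *
import pickle
a0,b0=pickle.load(open("c0.pkl","rb")); a=capture("top"); b=capture("scene")
G=lambda c:cv2.cvtColor(c["color"],cv2.COLOR_RGB2GRAY)
def ang(c):
    g=cv2.GaussianBlur(G(c),(3,3),0); e=cv2.magnitude(cv2.Sobel(g,5,1,0),cv2.Sobel(g,5,0,1)); B=[]
    for p in np.arange(-.05,.15,.01):
        d=np.array([-np.cos(p),0,np.sin(p)]);n=np.array([np.sin(p),0,np.cos(p)]);h=np.array([70,0,68.])
        L=[h+146*d+6*n+[0,s,0] for s in np.linspace(-70,70,30)]+[h+r*d+6*n+[0,s,0] for r in np.linspace(60,140,20) for s in(-77,77)]
        q=(proj(c,[case(*v) for v in L])+0.7).astype(np.float32); v=np.minimum(cv2.remap(e,q[:,0][None],q[:,1][None],1)[0],200); B.append((v.mean().round(1).item(),round(p,2)))
    return sorted(B)[-4:]
print("start",ang(b0));print("now",ang(b))
for nm,A,B_,bx in [("cover_scene",b0,b,(205,190,275,225)),("lip_scene",b0,b,(222,182,272,205)),("screwdriver",a0,a,(132,112,184,144)),("wrench",a0,a,(312,114,350,153)),("tape",a0,a,(102,146,134,177)),("terminal",a0,a,(370,154,395,183)),("jar",a0,a,(378,210,406,235)),("blank",a0,a,(92,187,131,232)),("terminal_s",b0,b,(138,153,160,173)),("jar_s",b0,b,(177,125,200,151))]:
    x0,y0,x1,y1=bx; m=8
    r=cv2.matchTemplate(G(B_)[y0-m:y1+m,x0-m:x1+m],G(A)[y0:y1,x0:x1],cv2.TM_CCOEFF_NORMED); _,s,_,l=cv2.minMaxLoc(r); print(nm,(l[0]-m,l[1]-m),round(s,2))
```

```text
start [(118.5999984741211, np.float64(0.02)), (123.69999694824219, np.float64(0.03)), (126.69999694824219, np.float64(0.05)), (127.4000015258789, np.float64(0.04))]
now [(116.19999694824219, np.float64(0.02)), (119.69999694824219, np.float64(0.05)), (121.30000305175781, np.float64(0.03)), (122.5, np.float64(0.04))]
cover_scene (0, 0) 0.95
lip_scene (0, 0) 0.95
screwdriver (0, 0) 0.98
wrench (0, 0) 1.0
tape (0, 0) 0.99
terminal (0, 0) 0.5
jar (0, 0) 0.93
blank (0, 0) 0.98
terminal_s (0, 0) 0.45
jar_s (0, 0) 0.94
```

Cover outline matches the start image (same estimate, 0.04, for both), no bystander has shifted, and the tool lies flat. I'll hand in.

```bash
python3 -c "
from plant import close_job; print(close_job())"
```

```text
the job is handed in; nothing more can be done
None
```

I levered the cover up with the black pry tool, laid the tool on the bench, set the pack in the bay, shut the cover and handed the job in at about 28 s. There was no verdict.

**On the way:**
- The first grasp closed too slowly and missed the tool without moving it, so I repeated it.
- While levering, the tool slipped nose-down in the grip with the cover at about 0.1 rad. I slid the blade further under the lip and raised the cover to about 1.4 rad with the tool.
- To lay the tool flat again I pressed its tip on the bench; the wrist force reached about 20 N.

**Last checks:**
- **Cover:** the final press stopped at fingertip height 74.1 mm, the shut height, as the force rose to 14 N. The outline angle reads 0.04 rad in both the first and last pictures, so that is the estimator's bias. I take the cover as shut.
- **Pack:** it touched the floor gently (7 N, height as predicted) and lay within its predicted outline in the bay. I did not look again after shutting the cover.
- **Tool:** its origin is near (427, 314) mm, well over 300 mm from the case. The colours in both views match a tool lying flat.
- **Bystanders:** no shift was found for any of the six. The terminal's match was weak (0.5 from above, 0.45 from the side), which I put down to the arm's shadow but did not confirm.

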